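# Fill the parts hopper from the tray

## Task

Slide the hopper's gate fully shut first, then carry the tray of wooden blanks over by its handle and tip all four blanks into the hopper, without touching the blanks themselves. Then set the empty tray gently back down, upright, in the middle of its board and lined up with it lengthwise. Leave the other things on the bench where they are.

Things in the scene. Friction and masses are not known exactly. Their poses are not given: they have to be found in the camera images.
- hopper: Open-topped plywood parts hopper, fixed to the bench, 230 (its x) x 190 (its y) x 150 mm high, walls 9 mm; the mouth (inside 212 x 172 mm) is the whole top, its rim 150 mm above the bench. Inside, a steel floor slopes down towards -y (from 65 to 10 mm high) to an outlet low in the -y wall, 100 mm wide and about 85 mm high, with a short open chute in front of it reaching to 185 mm from the origin. Origin: centre of its underside, on the bench; z up.
- gate (a joint): The sliding steel gate that covers the outlet on the outside of the hopper's -y wall. 0 m = fully shut (outlet covered, at its stop), 0.09 m = fully open; it opens by sliding towards the hopper's -x and is shut by sliding towards its +x. Stays where it is left; takes 2 to 3 N to move.
- gate_grip (a point): Point on the axis of the gate's upright round wooden handle post, 18 mm in diameter, 145 mm above the bench and 12 mm below the post's top; the post is free from 80 to 157 mm above the bench. It stands 130 mm from the hopper's origin towards the hopper's -y (35 mm out from the wall) and moves with the gate; when shut it is at the hopper's x = 0. Its axes are parallel to the hopper's.
- board: Flat dark wooden board fixed on the bench, 250 (its x) x 180 (its y) x 8 mm, the tray's place. Origin: centre of its underside, on the bench.
- tray: Plywood tray, 200 (its x) x 130 (its y) mm, walls 6 mm thick and 50 mm high on three sides, floor 6 mm thick; about 0.3 kg. Its +x end is the open pouring end: there the floor rises as a ramp over the last 55 mm to a lip about 20 mm above the tray's underside. A fixed hoop handle spans it from side to side over its middle. Origin: centre of its underside; z up through the open top.
- tray_handle (a point): Centre of the tray's handle bar: a square wooden bar, 18 x 18 mm, running along the tray's y, clear for 114 mm between its two posts, 118 mm above the tray's underside and straight above its origin; space below it to the tray floor 103 mm. Axes parallel to the tray's.
- block_a: Rectangular beech blank, 62 (its x) x 38 (its y) x 36 mm, about 60 g (may vary by a third). Starts lying in the tray with its length along the tray. Origin: its centre.
- block_b: Rectangular beech blank, 62 (its x) x 38 (its y) x 36 mm, about 60 g (may vary by a third). Starts lying in the tray with its length along the tray. Origin: its centre.
- barrel_a: Turned round beech blank like a small barrel, 62 mm long along its x, 39 mm in diameter (32 at the ends), about 50 g (may vary by a third). Starts lying in the tray with its length along the tray. Origin: its centre.
- barrel_b: Turned round beech blank like a small barrel, 62 mm long along its x, 39 mm in diameter (32 at the ends), about 50 g (may vary by a third). Starts lying in the tray with its length along the tray. Origin: its centre.
- mallet: Bystander: turned wooden mallet standing on its head, 78 mm in diameter, 200 mm tall. Origin: centre of its foot.
- chisel_a: Bystander: carving chisel lying flat, 220 mm long along its x, 26 mm thick. Origin: under its middle.
- chisel_b: Bystander: carving chisel lying flat, 240 mm long along its x, 26 mm thick. Origin: under its middle.
- jar: Bystander: amber glass jar, 70 mm in diameter, 85 mm tall. Origin: centre of its foot.
- mug: Bystander: white mug, 76 mm in diameter, 90 mm tall, handle at its +y. Origin: centre of its foot.
- brush: Bystander: bench brush lying flat, 200 mm long along its x. Origin: under its middle.
Mind the look-alikes: they are no part of the job. Leave any grey or purple look-alike of the barrel_a alone. What is shaped like the tray but orange is not meant.

How it is judged:
By the outcome, as a careful person would: the job done as asked, in the order asked, and still so for the second after the job is handed in, with the robot touching nothing.
It also fails if it takes over 72 s, if anything falls off the work surface, if the arm or the gripper's body presses on something with over 40 N, if the wrist force passes 120 N, or if a joint passes its speed limit or range.

## Robot

A 6-joint arm with a two-finger parallel gripper is mounted at the origin on the work surface. World frame = base frame: x ahead of the robot, y to its left, z up, the work surface at z = 0. Lengths are in m, angles in rad, forces in N, time in s.
With the tool pointing down it reaches from about 0.325 to 0.9 m from the base axis. Payload 6.1 kg.
Tool frame: the origin (TCP) lies where the fingers leave the gripper's body, on its centre line; the fingertips stand 70 mm ahead of it and the grasp point (between the pads) lies manip.grip_depth ahead of it (manip.grip_depth is the distance from the TCP to the grasp point, in m); z points along the fingers, y is the direction in which the jaws open and shut (so a half turn about z gives the same grasp; the last joint's range is limited). The gripper opens to 87 mm and grips with 3 to 60 N. Pads are 19 mm wide; open, the fingers measure 117 mm over their backs; the gripper's body (75 mm by 190 mm) begins 51 mm behind the grasp point.
Start: joints at [-1.332, 0.22, 1.526, -0, 1.395, -0.126], TCP at [0.223, -0.584, 0.292] pointing down, gripper open.
Joint ranges: [-2.98, 2.98], [-0.91, 2.08], [0.09, 2.57], [-1.24, 4.39], [0.2, 2.65], [-2.68, 2.68]. Speed limits (rad/s): [2.57, 2.57, 3.01, 3.14, 3.14, 3.14].

## Interface

Orientations are given as a unit quaternion [x, y, z, w].
In Python, from cell import manip gives the robot as it stands. The module is installed in compiled form; this text tells all that it offers.
- The arm moves only by the tool jog_arm, never from a script. Its argument "series" is a list of rows, each a list of 7 numbers: the turn, a rotation vector about the tool's x, y, z in rad, then the shift along the tool's x, y, z in units of 25 mm (1.0 is 25 mm), then the closure in counts, from 0 (fully open) to 255 (shut). In form: [[ax, ay, az, x, y, z, fingers], ...]. A call has exactly 8 rows; each row is the pose to reach, as a shift and turn from the pose commanded when the call began, along the tool's axes at that moment; what a row does not reach only later rows make up. A row lasts 1/10 s, in which the tool goes at most 50 mm and 8.59 degrees, less where a joint would pass 70% of its speed; a pose out of reach is approached as far as the arm can. A call with a gripper value outside its range is refused whole. The fingers move at their own pace and stop on an object; the grip force is fixed at half the most. Time passes only in rows, so rows that repeat a pose let the fingers close, or fill a call up. It gives the time, the measured TCP pose, the force and the opening at its end, in the units of the state.
- manip.read_state(): the state, without advancing time (a new reading comes with each control period).
- manip.grab_frame(name): name is "side" or "top" or "wrist"; returns (picture, depth): 384x512x3 uint8, blue, green, red; 384x512 float32, m along the optical axis (not along the pixel's ray), 0 where there is no reading.
- manip.camera_info(name): a dict with "vertical_fov" (degrees; the focal length in pixels is half the picture's height over the tangent of half this angle, whatever the lens; pixels are square), "cx", "cy" (the principal point, pixels), "dist" ([k1, k2, p1, p2, k3] as OpenCV has them; the pictures are not rectified), "rvec" (rotation vector, rad) and "tvec" (3), from world to camera coordinates, as OpenCV has them; the wrist camera has in their place "hand_eye" (4x4, takes a point from camera to tool coordinates, whose origin is the TCP and whose axes are the flange's). Camera axes: x right, y down, z forward; pixel columns grow to the right and rows downward; lengths in m; the calibration is good to about 2 mm. A picture is of the moment at which its call begins: read the wrist's pose just before it. camera_info takes no time and is no camera call.
- manip.finish_job(): hands the job in, once; it reports no verdict.
The state is a dict: "time_s": time; "joints": joint angles; "qvel": joint speeds; "tau": joint torques, N m; "ee_pos": TCP position; "tcp_rot": TCP orientation; "ft_force": force on the tool from outside, world axes, zero at the start; "wrist_torque": the same for the moment, N m; "opening": finger opening in m.
Only numpy, scipy, OpenCV 4.12 (cv2) and the standard library are available. Lean on these libraries where they do the work, as an engineer would, in place of code of your own. Each camera call takes 0.05 s, during which the arm holds its last target.

## Working session

There is one attempt and no reset: what is moved stays moved. The work goes in short steps, Python scripts to look and compute and a tool call to move; the robot and the scene stay as the last step left them, time stands still between calls to the robot, and variables do not carry over. Pictures are saved under pics/ and viewed, and the job is handed in when it is done.

Besides the shell and the picture viewer there is one more tool, called after "Request:" as a command line: name --pt "numbers of a row" for each row, then --argument value for the rest. jog_arm: Moves the arm, as the interface text tells. Its arguments: {"type":"object","properties":{"series":{"type":"array"}},"required":["series"]}

```bash
ls; mkdir -p pics; cat > h.py <<'E'
import numpy as np,cv2
from cell import manip
from scipy.spatial.transform import Rotation as R
def K(n):
    i=manip.camera_info(n);h=384
    f=h/2/np.tan(np.radians(i['vertical_fov'])/2)
    return np.array([[f,0,i['cx']],[0,f,i['cy']],[0,0,1.]]),np.array(i['dist'],float),i
def pose(n,st=None):
    k,d,i=K(n)
    if n=='wrist':
        st=st or manip.read_state()
        T=np.eye(4);T[:3,:3]=R.from_quat(st['tcp_rot']).as_matrix();T[:3,3]=st['ee_pos']
        return T@np.array(i['hand_eye'])
    T=np.eye(4);Rm=cv2.Rodrigues(np.array(i['rvec'],float))[0];T[:3,:3]=Rm.T;T[:3,3]=-Rm.T@np.array(i['tvec'],float).ravel();return T
def rays(n,uv,T):
    k,d,_=K(n);p=cv2.undistortPoints(np.array(uv,float).reshape(-1,1,2),k,d).reshape(-1,2)
    return np.c_[p,np.ones(len(p))]
def onplane(n,uv,z,T):
    r=rays(n,uv,T)@T[:3,:3].T;o=T[:3,3];s=(z-o[2])/r[:,2];return o+r*s[:,None]
def cloud(n,dep,T):
    v,u=np.mgrid[:384,:512];r=rays(n,np.c_[u.ravel(),v.ravel()],T)*dep.reshape(-1,1)
    return (r@T[:3,:3].T+T[:3,3]).reshape(384,512,3)
E
python3 - <<'E'
from h import *
print(manip.grip_depth,manip.read_state())
for n in('top','side','wrist'):
    T=pose(n);im,d=manip.grab_frame(n);cv2.imwrite(f'pics/{n}0.png',im);np.savez(f'{n}0.npz',im=im,d=d,T=T);print(n,T.round(3).tolist())
E
```

```text
pics
0.051 {'time_s': 0.0, 'joints': array([-1.33212172e+00,  2.21203332e-01,  1.52763272e+00, -2.85605322e-05,
        1.39471112e+00, -1.26119152e-01]), 'qvel': array([ 5.75793478e-04, -1.47433058e-03, -6.07524149e-05, -2.06482103e-03,
       -1.36097119e-03,  9.52243568e-04]), 'tau': array([ 4.42543123e-04, -4.94619477e+01, -3.87375534e+01,  7.00240466e-02,
        5.71579265e-02, -1.38328114e-04]), 'ee_pos': array([ 0.22283187, -0.5833925 ,  0.29113982]), 'tcp_rot': array([ 9.83410828e-01,  1.81389601e-01, -6.90034352e-05, -9.74917596e-04]), 'ft_force': array([-0.76790103,  0.04175376,  0.07813777]), 'wrist_torque': array([ 0.00250526, -0.00923369, -0.01879971]), 'opening': 0.08703235214672483}
top [[0.018, -0.993, 0.119, 0.346], [-1.0, -0.017, 0.01, 0.045], [-0.008, -0.119, -0.993, 1.324], [0.0, 0.0, 0.0, 1.0]]
side [[-0.796, -0.383, 0.469, -0.243], [-0.606, 0.478, -0.637, 1.017], [0.02, -0.791, -0.612, 1.042], [0.0, 0.0, 0.0, 1.0]]
wrist [[0.356, -0.904, -0.235, 0.287], [-0.934, -0.345, -0.087, -0.558], [-0.002, 0.251, -0.968, 0.384], [0.0, 0.0, 0.0, 1.0]]
```

View pics/top0.png

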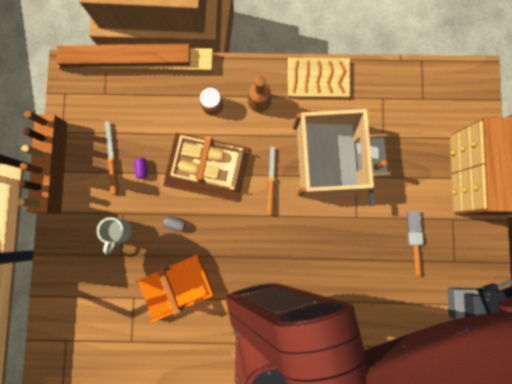

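View pics/side0.png

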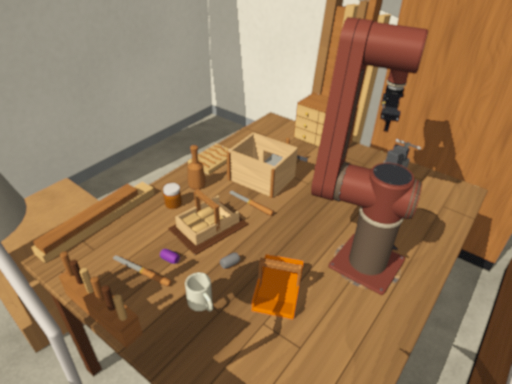

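View pics/wrist0.png

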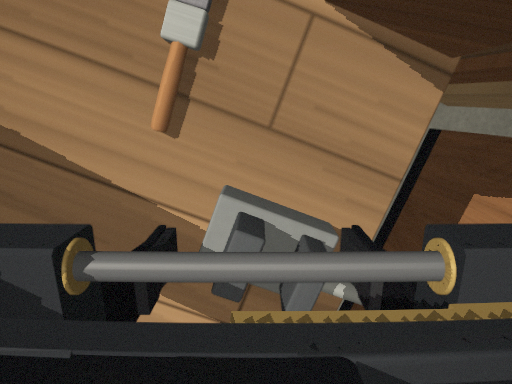

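```bash
python3 - <<'E'
from h import *
a=np.load('top0.npz');P=cloud('top',a['d'],a['T']);np.save('top_P.npy',P)
im=a['im']
def crop(n,x0,y0,x1,y1,s,out):
    c=cv2.resize(im[y0:y1,x0:x1],None,fx=s,fy=s,interpolation=cv2.INTER_CUBIC);cv2.imwrite(out,c)
crop('top',280,90,420,215,5,'pics/hop.png')
crop('top',150,120,260,210,7,'pics/tray.png')
for u,v in[(305,115),(366,115),(300,188),(370,186),(385,155),(380,155),(378,140),(372,195),(208,155),(205,145),(200,175)]:
    print(u,v,P[v,u].round(3))
# hopper rim
m=(abs(P[...,2]-.15)<.008); m[:, :285]=0;m[:,400:]=0;m[:95]=0;m[215:]=0
q=P[m][:,:2].astype(np.float32);print(len(q),cv2.minAreaRect(q))
# handle
m=(P[...,2]>.105)&(P[...,2]<.15);m[:,:160]=0;m[:,255:]=0;m[:130]=0;m[205:]=0
q=P[m][:,:2].astype(np.float32);print(len(q),cv2.minAreaRect(q),np.median(P[m][:,2]))
# board dark mask
E
```

```text
305 115 [ 0.694 -0.093  0.148]
366 115 [ 0.696 -0.27   0.149]
300 188 [ 0.496 -0.095  0.   ]
370 186 [ 0.488 -0.278  0.151]
385 155 [ 0.608 -0.369  0.002]
380 155 [ 0.608 -0.353  0.003]
378 140 [ 0.655 -0.345  0.011]
372 195 [ 0.467 -0.295  0.109]
208 155 [0.59  0.198 0.05 ]
205 145 [0.602 0.197 0.138]
200 175 [0.515 0.21  0.132]
1081 ((0.5957617163658142, -0.1988578736782074), (0.2319120615720749, 0.24363334476947784), 4.148168563842773)
320 ((0.5676627159118652, 0.20180091261863708), (0.020175443962216377, 0.1307443380355835), 78.54305267333984) 0.1350342171795087
```

```bash
python3 - <<'E'
from h import *
a=np.load('side0.npz');im=a['im']
cv2.imwrite('pics/side_t.png',cv2.resize(im[120:270,160:310],None,fx=4,fy=4,interpolation=cv2.INTER_CUBIC))
E
```

```text
(no output)
```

View pics/hop.png

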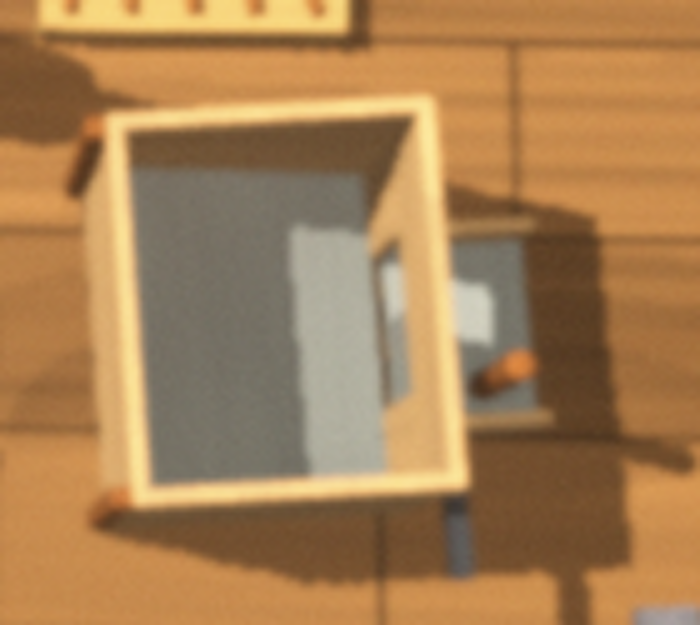

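View pics/tray.png

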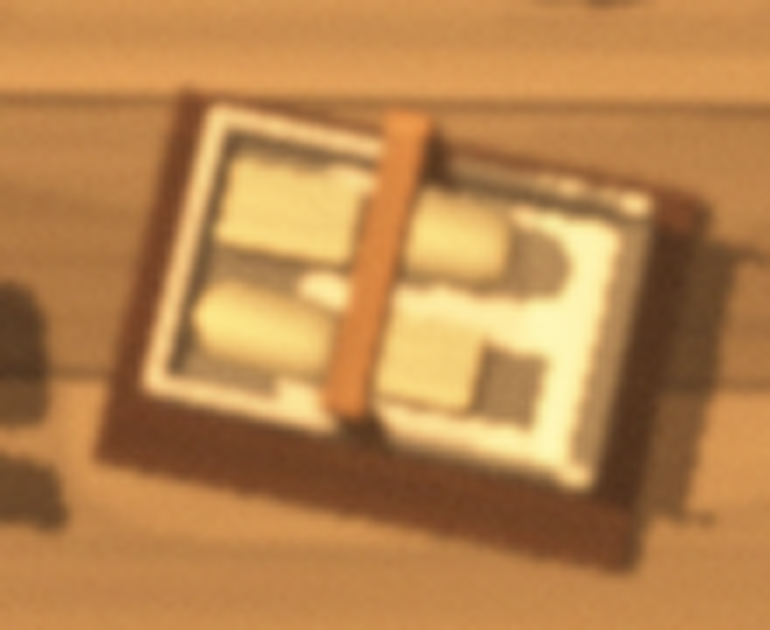

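View pics/side_t.png

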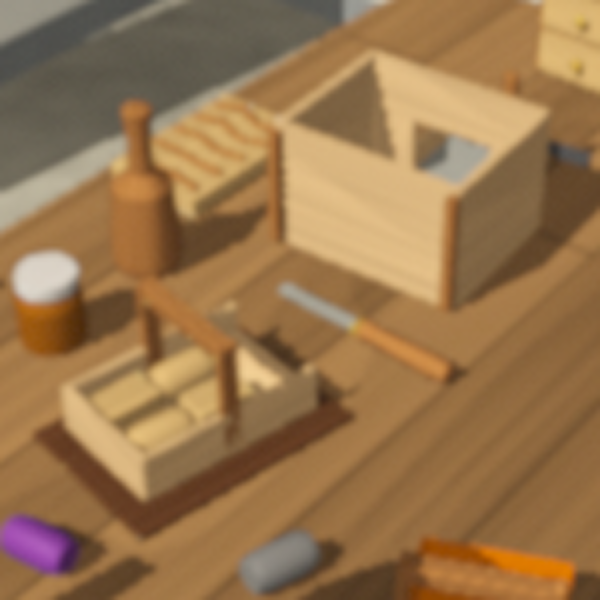

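```bash
python3 - <<'E'
from h import *
a=np.load('top0.npz');T=a['T']
def go(name,c,off,s,z):
    p=np.array(c,float)/s+off-0.4; q=onplane('top',p,z,T)[:,:2]; print(name,q.round(4).tolist(),'mean',q.mean(0).round(4))
    d=np.diff(np.vstack([q,q[:1]]),axis=0);print('  len',np.linalg.norm(d,axis=1).round(4),'ang',np.degrees(np.arctan2(d[:,1],d[:,0])).round(2))
go('rim',[(105,113),(435,97),(468,488),(132,508)],(280,90),5,.15)
go('post',[(520,360)],(280,90),5,.157)
go('board',[(187,92),(708,205),(630,575),(97,458)],(150,120),7,.008)
go('trayrim',[(213,104),(652,203),(590,489),(145,389)],(150,120),7,.058)
go('handle',[(387,115),(432,118),(368,412),(328,406)],(150,120),7,.135)
E
```

```text
rim [[0.7019, -0.0801], [0.7142, -0.272], [0.4852, -0.2874], [0.4704, -0.0965]] mean [ 0.5929 -0.184 ]
  len [0.1923 0.2295 0.1915 0.232 ] ang [ -86.32 -176.13   94.41    4.05]
post [[0.5583, -0.3162]] mean [ 0.5583 -0.3162]
  len [0.] ang [0.]
board [[0.6698, 0.309], [0.6203, 0.0656], [0.4481, 0.098], [0.4976, 0.3435]] mean [0.5589 0.204 ]
  len [0.2484 0.1752 0.2505 0.1756] ang [-101.49  169.34   78.58  -11.33]
trayrim [[0.6522, 0.2871], [0.6104, 0.0897], [0.4818, 0.1144], [0.523, 0.3122]] mean [0.5668 0.2009]
  len [0.2017 0.1309 0.2021 0.1316] ang [-101.96  169.14   78.25  -11.01]
handle [[0.63, 0.1991], [0.6291, 0.1801], [0.5041, 0.203], [0.5063, 0.2197]] mean [0.5674 0.2005]
  len [0.019  0.127  0.0168 0.1254] ang [-92.95 169.62  82.38  -9.47]
```

```bash
cat >> h.py <<'E'
def plan(pos,yaw_y=None,tilt=None,Rt=None):
    """shift/turn from current pose to world TCP pos with tool down, tool-y yaw in deg"""
    s=manip.read_state();R0=R.from_quat(s['tcp_rot'])
    print('t',round(s['time_s'],2),'p',s['ee_pos'].round(4),'q',s['joints'].round(2),'F',s['ft_force'].round(1),'M',s['wrist_torque'].round(2),'op',round(s['opening'],4))
    if Rt is None:
        a=np.radians(yaw_y);y=np.array([np.cos(a),np.sin(a),0]);z=np.array([0,0,-1.]);Rt=R.from_matrix(np.c_[np.cross(y,z),y,z])
    sh=R0.inv().apply(np.array(pos)-s['ee_pos'])/.025;rv=(R0.inv()*Rt).as_rotvec()
    print('turn',rv.round(3),'shift',sh.round(2))
E
python3 -c "
from h import *
plan([.558,-.316,.26],4)"
```

```text
t 0.15 p [ 0.2229 -0.5835  0.2914] q [-1.33  0.22  1.53 -0.    1.39 -0.13] F [0.1 0.2 0.8] M [-0.03  0.05  0.06] op 0.087
turn [-1.000e-03 -1.000e-03 -1.276e+00] shift [16.34 -5.21  1.27]
```

Request:
jog_arm --pt "0 0 -0.15 1.8 -0.6 0 0" --pt "0 0 -0.3 3.6 -1.2 0 0" --pt "0 0 -0.45 5.4 -1.8 0 0" --pt "0 0 -0.6 7.2 -2.4 0 0" --pt "0 0 -0.75 9.0 -3.0 0 0" --pt "0 0 -0.9 10.8 -3.6 0 0" --pt "0 0 -1.05 12.6 -4.2 0 0" --pt "0 0 -1.2 14.4 -4.8 0 0"

```text
time_s: 0.95
ee_pos: [0.5177, -0.3417, 0.292]
tcp_rot: [0.707, 0.707, -0.0, -0.0]
ft_force: [1.4, -0.4, 0.5]
opening: 0.0874
```

```bash
python3 -c "
from h import *
plan([.558,-.316,.26],4)"
```

```text
t 0.95 p [ 0.5177 -0.3417  0.292 ] q [-0.71  0.21  1.54 -0.    1.39 -0.71] F [ 1.4 -0.4  0.5] M [-0.04 -0.1   0.01] op 0.0874
turn [-0.   -0.   -0.07] shift [1.03 1.61 1.28]
```

Request:
jog_arm --pt "0 0 -0.02 0.3 0.5 0.3 0" --pt "0 0 -0.04 0.6 1.0 0.6 0" --pt "0 0 -0.06 0.9 1.4 0.9 0" --pt "0 0 -0.07 1.03 1.61 1.28 0" --pt "0 0 -0.07 1.03 1.61 1.28 0" --pt "0 0 -0.07 1.03 1.61 1.28 0" --pt "0 0 -0.07 1.03 1.61 1.28 0" --pt "0 0 -0.07 1.03 1.61 1.28 0"

```text
time_s: 1.75
ee_pos: [0.5566, -0.3186, 0.261]
tcp_rot: [0.685, 0.729, 0.0, 0.001]
ft_force: [0.5, 0.5, 0.6]
opening: 0.0867
```

```bash
python3 -c "
from h import *
plan([.558,-.316,.196],4)
T=pose('wrist');im,d=manip.grab_frame('wrist');cv2.imwrite('pics/w1.png',im)
k,ds,i=K('wrist')
C=np.linalg.inv(T)
for p in ([.558,-.316,.157],[.5583,-.3162,.145]):
    c=C[:3,:3]@np.array(p)+C[:3,3];print(cv2.projectPoints(c.reshape(1,3),np.zeros(3),np.zeros(3),k,ds)[0].ravel())
"
```

```text
t 1.75 p [ 0.5566 -0.3186  0.261 ] q [-0.64  0.28  1.51 -0.    1.35 -0.71] F [0.5 0.5 0.6] M [-0.02 -0.09  0.01] op 0.0867
turn [ 0.001  0.001 -0.007] shift [0.1  0.06 2.6 ]
[261.10991691 220.42930355]
[261.37463194 214.95211897]
```

View pics/w1.png

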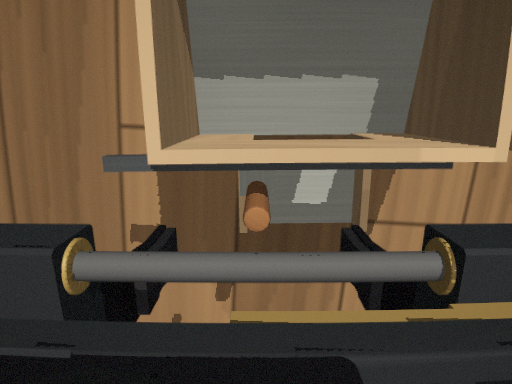

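The wrist view shows the post top at (257,219), predicted (261,220). Descend and grip.

Request:
jog_arm --pt "0 0 0 0.1 0.0 0.6 0" --pt "0 0 0 0.1 0.0 1.2 0" --pt "0 0 0 0.1 0.0 1.8 0" --pt "0 0 0 0.1 0.0 2.3 0" --pt "0 0 0 0.1 0.0 2.6 0" --pt "0 0 0 0.1 0.0 2.6 255" --pt "0 0 0 0.1 0.0 2.6 255" --pt "0 0 0 0.1 0.0 2.6 255"

```text
time_s: 2.6
ee_pos: [0.5572, -0.3156, 0.1962]
tcp_rot: [0.684, 0.729, 0.0, 0.001]
ft_force: [0.1, -0.5, 0.5]
opening: 0.0703
```

Request:
jog_arm --pt "0 0 0 0 0 0 255" --pt "0 0 0 0 0 0 255" --pt "0 0 0 0 0.2 0 255" --pt "0 0 0 0 0.4 0 255" --pt "0 0 0 0 0.6 0 255" --pt "0 0 0 0 0.8 0 255" --pt "0 0 0 0 1.0 0 255" --pt "0 0 0 0 1.2 0 255"

```text
time_s: 3.4
ee_pos: [0.5871, -0.3133, 0.1952]
tcp_rot: [0.684, 0.729, -0.0, -0.0]
ft_force: [-2.1, -0.4, 2.0]
opening: 0.0174
```

```bash
python3 -c "
from h import *
plan([.602,-.3137,.196],4)"
```

```text
t 3.4 p [ 0.5871 -0.3133  0.1952] q [-0.61  0.39  1.5   0.    1.25 -0.67] F [-2.1 -0.4  2. ] M [ 0.08  0.32 -0.02] op 0.0174
turn [-0.    -0.    -0.006] shift [-0.05  0.59 -0.03]
```

Request:
jog_arm --pt "0 0 0 0 0.15 0 255" --pt "0 0 0 0 0.3 0 255" --pt "0 0 0 0 0.42 0 255" --pt "0 0 0 0 0.5 0 255" --pt "0 0 0 0 0.56 0 255" --pt "0 0 0 0 0.6 0 255" --pt "0 0 0 0 0.63 0 255" --pt "0 0 0 0 0.63 0 255"

```text
time_s: 4.2
ee_pos: [0.6022, -0.3123, 0.1952]
tcp_rot: [0.684, 0.729, -0.0, -0.0]
ft_force: [-2.9, 2.5, 3.2]
opening: 0.0171
```

```bash
python3 -c "
from h import *
plan([.602,-.3137,.196],4)"
```

```text
t 4.2 p [ 0.6022 -0.3123  0.1952] q [-0.59  0.42  1.46 -0.    1.26 -0.66] F [-2.9  2.5  3.2] M [0.38 0.54 0.03] op 0.0171
turn [-0.001 -0.    -0.006] shift [-0.06 -0.01 -0.03]
```

Not yet on the stop for certain; push on in small steps.

Request:
jog_arm --pt "0 0 0 0 0.02 0 255" --pt "0 0 0 0 0.04 0 255" --pt "0 0 0 0 0.06 0 255" --pt "0 0 0 0 0.08 0 255" --pt "0 0 0 0 0.1 0 255" --pt "0 0 0 0 0.12 0 255" --pt "0 0 0 0 0.12 0 255" --pt "0 0 0 0 0.12 0 255"

```text
time_s: 5.0
ee_pos: [0.6027, -0.3123, 0.1952]
tcp_rot: [0.684, 0.729, -0.002, -0.003]
ft_force: [-15.7, 3.1, 9.9]
opening: 0.017
```

```bash
python3 -c "
from h import *
plan([.602,-.3137,.196],4)"
```

```text
t 5.0 p [ 0.6027 -0.3123  0.1952] q [-0.59  0.43  1.45 -0.    1.27 -0.66] F [-15.7   3.1   9.9] M [0.52 2.36 0.03] op 0.017
turn [-0.006 -0.002 -0.006] shift [-0.05 -0.03 -0.03]
```

Force jumped to 16 N at x=0.6027: the stop. Relax and release.

Request:
jog_arm --pt "0 0 0 0 -0.05 0 255" --pt "0 0 0 0 -0.1 0 255" --pt "0 0 0 0 -0.1 0 0" --pt "0 0 0 0 -0.1 0 0" --pt "0 0 0 0 -0.1 0 0" --pt "0 0 0 0 -0.1 0 0" --pt "0 0 0 0 -0.1 -0.8 0" --pt "0 0 0 0 -0.1 -1.6 0"

```text
time_s: 5.8
ee_pos: [0.6026, -0.3121, 0.2345]
tcp_rot: [0.684, 0.729, -0.0, -0.001]
ft_force: [0.8, -0.2, -0.2]
opening: 0.0573
```

Request:
jog_arm --pt "0 0 0 0 0 -1 0" --pt "0 0 0 0 0 -2 0" --pt "0 0 0 0 0 -3 0" --pt "0 0 0 0 0 -4 0" --pt "0 0 0 0 0 -5 0" --pt "0 0 0 0 0 -5 0" --pt "0 0 0 0 0 -5 0" --pt "0 0 0 0 0 -5 0"

```text
time_s: 6.6
ee_pos: [0.6025, -0.3121, 0.3583]
tcp_rot: [0.684, 0.729, -0.0, -0.001]
ft_force: [0.0, -0.1, -0.2]
opening: 0.0871
```

```bash
python3 -c "
from h import *
plan([.567,.2006,.30],78.6)
T=pose('wrist');im,d=manip.grab_frame('wrist');cv2.imwrite('pics/w2.png',im)
C=np.linalg.inv(T);k,ds,i=K('wrist')
for z in(.157,.08):
  c=C[:3,:3]@np.array([.602,-.3137,z])+C[:3,3];print(cv2.projectPoints(c.reshape(1,3),np.zeros(3),np.zeros(3),k,ds)[0].ravel())
"
```

```text
t 6.6 p [ 0.6025 -0.3121  0.3583] q [-0.59  0.32  1.29 -0.    1.54 -0.66] F [ 0.  -0.1 -0.2] M [-0.01 -0.06 -0.01] op 0.0871
turn [-1.000e-03 -3.000e-03 -1.308e+00] shift [20.55 -0.1   2.36]
[258.42921979 191.12722234]
[258.53434446 175.49461109]
```

View pics/w2.png

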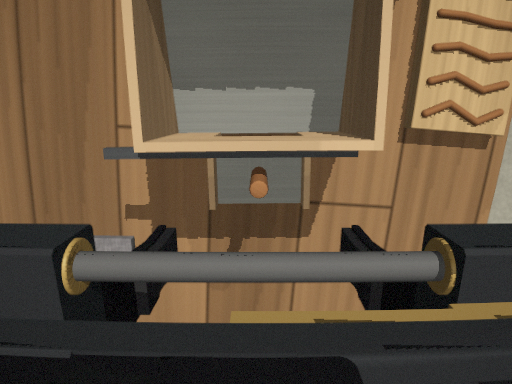

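```bash
cat > ik.py <<'E'
from h import *
def solve(yaw_y,th,q1,q23,d=np.array([.07,-.9976,0])):
    a=np.radians(yaw_y);y=np.array([np.cos(a),np.sin(a),0]);z=np.array([0,0,-1.]);Rt=R.from_matrix(np.c_[np.cross(y,z),y,z])
    ax=np.cross([0,0,1],d);Rt=R.from_rotvec(ax*np.radians(th))*Rt
    W=(R.from_euler('z',q1)*R.from_euler('y',q23)).inv()*Rt
    e=W.as_euler('ZYZ');return e,np.array([e[0]-np.pi,-e[1],e[2]-np.pi])
# check tool-down
e=solve(4,0,-.59,1.61);print(e)
for yy in(94,-86):
  for th in(0,30,45,60,75):
    for q1 in(-.3,-.5):
      print(yy,th,q1,[x.round(2) for x in solve(yy,th,q1,1.7)])
E
python3 ik.py
```

```text
(array([0.        , 1.53159265, 0.91098316]), array([-3.14159265, -1.53159265, -2.2306095 ]))
94 0 -0.3 [array([-0.  ,  1.44, -0.37]), array([-3.14, -1.44, -3.51])]
94 0 -0.5 [array([-0.  ,  1.44, -0.57]), array([-3.14, -1.44, -3.71])]
94 30 -0.3 [array([ 0.49,  1.64, -0.39]), array([-2.66, -1.64, -3.53])]
94 30 -0.5 [array([ 0.44,  1.73, -0.56]), array([-2.7 , -1.73, -3.71])]
94 45 -0.3 [array([ 0.73,  1.73, -0.36]), array([-2.41, -1.73, -3.5 ])]
94 45 -0.5 [array([ 0.67,  1.86, -0.51]), array([-2.47, -1.86, -3.65])]
94 60 -0.3 [array([ 0.98,  1.82, -0.3 ]), array([-2.16, -1.82, -3.45])]
94 60 -0.5 [array([ 0.92,  1.98, -0.43]), array([-2.22, -1.98, -3.57])]
94 75 -0.3 [array([ 1.25,  1.89, -0.23]), array([-1.89, -1.89, -3.37])]
94 75 -0.5 [array([ 1.19,  2.08, -0.3 ]), array([-1.95, -2.08, -3.45])]
-86 0 -0.3 [array([0.  , 1.44, 2.77]), array([-3.14, -1.44, -0.37])]
-86 0 -0.5 [array([0.  , 1.44, 2.57]), array([-3.14, -1.44, -0.57])]
-86 30 -0.3 [array([0.49, 1.64, 2.76]), array([-2.66, -1.64, -0.39])]
-86 30 -0.5 [array([0.44, 1.73, 2.58]), array([-2.7 , -1.73, -0.56])]
-86 45 -0.3 [array([0.73, 1.73, 2.78]), array([-2.41, -1.73, -0.36])]
-86 45 -0.5 [array([0.67, 1.86, 2.63]), array([-2.47, -1.86, -0.51])]
-86 60 -0.3 [array([0.98, 1.82, 2.84]), array([-2.16, -1.82, -0.3 ])]
-86 60 -0.5 [array([0.92, 1.98, 2.72]), array([-2.22, -1.98, -0.43])]
-86 75 -0.3 [array([1.25, 1.89, 2.91]), array([-1.89, -1.89, -0.23])]
-86 75 -0.5 [array([1.19, 2.08, 2.84]), array([-1.95, -2.08, -0.3 ])]
```

Request:
jog_arm --pt "0 0 -0.1 1.6 0 0 0" --pt "0 0 -0.2 3.2 0 0 0" --pt "0 0 -0.3 4.8 0 0 0" --pt "0 0 -0.4 6.4 0 0 0" --pt "0 0 -0.5 8.0 0 0 0" --pt "0 0 -0.6 9.6 0 0 0" --pt "0 0 -0.7 11.2 0 0 0" --pt "0 0 -0.8 12.8 0 0 0"

```text
time_s: 7.45
ee_pos: [0.5816, 0.0086, 0.3587]
tcp_rot: [0.344, 0.939, -0.0, -0.001]
ft_force: [0.6, 0.4, -0.3]
opening: 0.0872
```

```bash
python3 -c "
from h import *
plan([.567,.2006,.28],78.6)"
```

```text
t 7.45 p [0.5816 0.0086 0.3587] q [-0.12  0.08  1.56  0.    1.5  -0.99] F [ 0.6  0.4 -0.3] M [ 0.05 -0.2   0.01] op 0.0872
turn [-0.001 -0.002 -0.504] shift [5.4  5.49 3.15]
```

Request:
jog_arm --pt "0 0 -0.1 1.0 1.0 0.5 0" --pt "0 0 -0.2 2.0 2.0 1.0 0" --pt "0 0 -0.3 3.0 3.0 1.5 0" --pt "0 0 -0.4 4.0 4.0 2.2 0" --pt "0 0 -0.5 4.8 4.9 2.8 0" --pt "0 0 -0.504 5.4 5.49 3.15 0" --pt "0 0 -0.504 5.4 5.49 3.15 0" --pt "0 0 -0.504 5.4 5.49 3.15 0"

```text
time_s: 8.25
ee_pos: [0.5683, 0.199, 0.2802]
tcp_rot: [0.101, 0.995, -0.001, -0.001]
ft_force: [-0.3, -0.4, -0.3]
opening: 0.0869
```

```bash
python3 -c "
from h import *
plan([.567,.2006,.177],78.6)
T=pose('wrist');im,d=manip.grab_frame('wrist');cv2.imwrite('pics/w3.png',im);np.savez('w3.npz',im=im,d=d,T=T)
P=cloud('wrist',d,T);m=(P[...,2]>.11)&(P[...,2]<.15);print(m.sum())
if m.sum()>20: print(cv2.minAreaRect(P[m][:,:2].astype(np.float32)),np.percentile(P[m][:,2],[5,50,95]))
C=np.linalg.inv(T);k,ds,i=K('wrist')
y=np.radians(-11.4);v=np.array([np.cos(y),np.sin(y),0])
for s in (-.065,.065):
  c=C[:3,:3]@(np.array([.567,.2006,.135])+s*v)+C[:3,3];print(cv2.projectPoints(c.reshape(1,3),np.zeros(3),np.zeros(3),k,ds)[0].ravel())
"
```

```text
t 8.25 p [0.5683 0.199  0.2802] q [ 0.21  0.18  1.6  -0.    1.37 -1.16] F [-0.3 -0.4 -0.3] M [ 0.08 -0.13 -0.01] op 0.0869
turn [-0.001 -0.002 -0.003] shift [0.05 0.06 4.13]
3352
((0.5541058778762817, 0.2057100534439087), (0.019826477393507957, 0.10485184192657471), 78.08354949951172) [0.13420261 0.13546114 0.1365763 ]
[258.85343751 115.47321073]
[259.35021655 281.35373786]
```

View pics/w3.png

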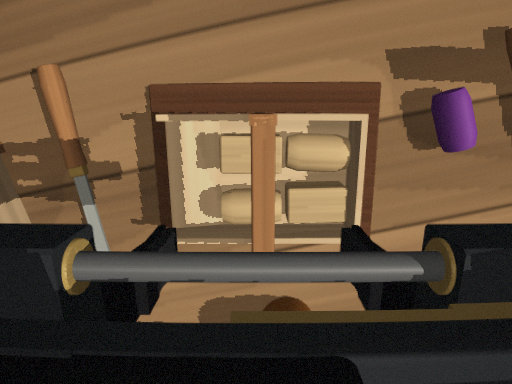

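Request:
jog_arm --pt "0 0 0 0.05 0.12 0.8 0" --pt "0 0 0 0.05 0.12 1.6 0" --pt "0 0 0 0.05 0.12 2.4 0" --pt "0 0 0 0.05 0.12 3.2 0" --pt "0 0 0 0.05 0.12 3.8 0" --pt "0 0 0 0.05 0.12 4.1 0" --pt "0 0 0 0.05 0.12 4.12 0" --pt "0 0 0 0.05 0.12 4.12 255"

```text
time_s: 9.1
ee_pos: [0.5688, 0.202, 0.1793]
tcp_rot: [0.101, 0.995, 0.0, 0.001]
ft_force: [-0.2, 0.2, 1.3]
opening: 0.0842
```

Request:
jog_arm --pt "0 0 0 0 0 0 255" --pt "0 0 0 0 0 0 255" --pt "0 0 0 0 0 0 255" --pt "0 0 0 0 0 0 255" --pt "0 0 0 0 0 0 255" --pt "0 0 0 0 0 0 255" --pt "0 0 0 0 0 0 255" --pt "0 0 0 0 0 0 255"

```text
time_s: 9.9
ee_pos: [0.5682, 0.2022, 0.1784]
tcp_rot: [0.101, 0.995, -0.0, -0.0]
ft_force: [0.4, 0.1, -0.2]
opening: 0.0232
```

```bash
python3 -c "
from h import *
plan([.567,.2006,.36],78.6)"
```

```text
t 9.9 p [0.5682 0.2022 0.1784] q [ 0.21  0.27  1.69  0.    1.18 -1.16] F [ 0.4  0.1 -0.2] M [ 0.11 -0.17  0.03] op 0.0232
turn [-0.    -0.    -0.004] shift [ 0.04 -0.07 -7.26]
```

Request:
jog_arm --pt "0 0 0 0 0 0 255" --pt "0 0 0 0 0 0 255" --pt "0 0 0 0 0 0 255" --pt "0 0 0 0 0 0 255" --pt "0 0 0 0 0 -0.1 255" --pt "0 0 0 0 0 -0.3 255" --pt "0 0 0 0 0 -0.5 255" --pt "0 0 0 0 0 -0.8 255"

```text
time_s: 10.7
ee_pos: [0.5678, 0.2021, 0.1983]
tcp_rot: [0.101, 0.995, -0.0, -0.001]
ft_force: [0.3, 0.3, -5.4]
opening: 0.0178
```

Request:
jog_arm --pt "0 0 0 0 0 -0.6 255" --pt "0 0 0 0 0 -1.2 255" --pt "0 0 0 0 0 -2.0 255" --pt "0 0 0 0 0 -2.8 255" --pt "0 0 0 0 0 -3.6 255" --pt "0 0 0 0 0 -4.4 255" --pt "0 0 0 0 0 -5.2 255" --pt "0 0 0 0 0 -6.0 255"

```text
time_s: 11.5
ee_pos: [0.5683, 0.2022, 0.3511]
tcp_rot: [0.101, 0.995, 0.0, 0.001]
ft_force: [0.1, 0.2, -4.9]
opening: 0.0178
```

```bash
python3 -c "
from h import *
plan([.600,-.08,.40],94)
im,d=manip.grab_frame('side');cv2.imwrite('pics/s3.png',im)
im,d=manip.grab_frame('wrist');cv2.imwrite('pics/w4.png',im)
"
```

```text
t 11.5 p [0.5683 0.2022 0.3511] q [ 0.21  0.14  1.51  0.    1.49 -1.16] F [ 0.1  0.2 -4.9] M [ 0.01 -0.21 -0.03] op 0.0178
turn [ 0.001  0.002 -0.273] shift [ -3.52 -10.8   -1.96]
```

View pics/s3.png

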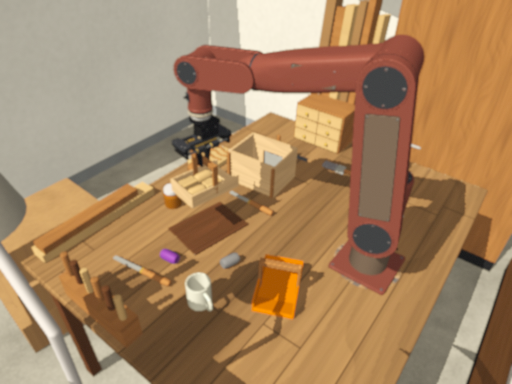

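View pics/w4.png

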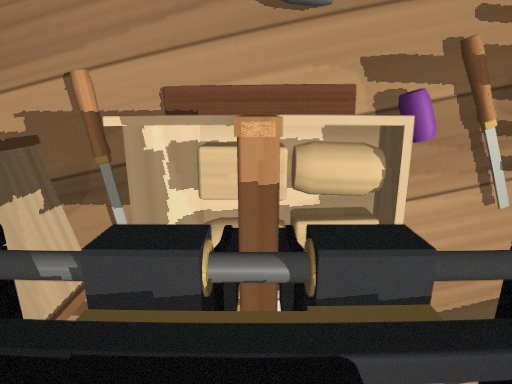

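```bash
cat >> h.py <<'E'
C0=np.array([.593,-.184]);D=np.array([.07,-.9976])
def pour(th,s,z):
    t=np.radians(th);c,sn=np.cos(t),np.sin(t)
    S=s-.1*c+.149*sn;Z=z+.1*sn+.149*c
    a=np.radians(94);y=np.array([np.cos(a),np.sin(a),0]);zz=np.array([0,0,-1.]);Rt=R.from_matrix(np.c_[np.cross(y,zz),y,zz])
    Rt=R.from_rotvec(np.cross([0,0,1],[*D,0])*t)*Rt
    return [*(C0+D*S),Z],Rt
E
python3 -c "
from h import *
P=np.load('top_P.npy');print('mallet',P[97,258],P[85,261])
plan([.586,-.03,.40],94)
p,r=pour(20,-.065,.20);print(p);plan(p,Rt=r)
"
```

```text
mallet [0.75780442 0.04489291 0.11472366] [0.76501593 0.03697501 0.19662246]
t 11.6 p [0.5698 0.2026 0.354 ] q [ 0.21  0.13  1.51  0.    1.49 -1.16] F [ 0.8 -0.  -4.1] M [-0.04 -0.23 -0.01] op 0.018
turn [ 0.002  0.008 -0.273] shift [-2.52 -8.97 -1.85]
[np.float64(0.5854394217493853), np.float64(-0.07625095910266914), np.float64(0.3742162148296672)]
t 11.6 p [0.5698 0.2026 0.354 ] q [ 0.21  0.13  1.51  0.    1.49 -1.16] F [ 0.8 -0.  -4.1] M [-0.04 -0.23 -0.01] op 0.018
turn [-0.344  0.056 -0.268] shift [ -2.87 -10.8   -0.82]
```

Request:
jog_arm --pt "0 0 -0.01 -0.1 -0.4 -0.3 255" --pt "0 0 -0.04 -0.4 -1.2 -0.7 255" --pt "0 0 -0.08 -0.8 -2.4 -1.1 255" --pt "0 0 -0.12 -1.2 -3.8 -1.5 255" --pt "0 0 -0.16 -1.6 -5.2 -1.8 255" --pt "0 0 -0.2 -2.0 -6.6 -1.9 255" --pt "0 0 -0.24 -2.3 -7.8 -1.9 255" --pt "0 0 -0.27 -2.52 -8.7 -1.9 255"

```text
time_s: 12.4
ee_pos: [0.5855, -0.0264, 0.3951]
tcp_rot: [-0.034, 0.999, -0.0, -0.001]
ft_force: [-0.2, 0.2, -5.1]
opening: 0.018
```

```bash
python3 -c "
from h import *
p,r=pour(20,-.065,.20);plan(p,Rt=r)
p,r=pour(10,-.075,.22);plan(p,Rt=r)
"
```

```text
t 12.4 p [ 0.5855 -0.0264  0.3951] q [-0.18  0.08  1.49 -0.    1.57 -1.82] F [-0.2  0.2 -5.1] M [ 0.01 -0.21  0.01] op 0.018
turn [-0.35  -0.001 -0.003] shift [ 0.14 -1.99  0.84]
t 12.4 p [ 0.5855 -0.0264  0.3951] q [-0.18  0.08  1.49 -0.    1.57 -1.82] F [-0.2  0.2 -5.1] M [ 0.01 -0.21  0.01] op 0.018
turn [-0.175 -0.002 -0.002] shift [ 0.14 -0.41  0.44]
```

Request:
jog_arm --pt "-0.03 0 0 0.02 -0.1 0.05 255" --pt "-0.08 0 0 0.05 -0.3 0.15 255" --pt "-0.14 0 0 0.08 -0.6 0.3 255" --pt "-0.2 0 0 0.1 -1.0 0.45 255" --pt "-0.26 0 0 0.12 -1.4 0.6 255" --pt "-0.31 0 0 0.14 -1.8 0.75 255" --pt "-0.34 0 0 0.14 -1.95 0.82 255" --pt "-0.35 0 0 0.14 -1.99 0.84 255"

```text
time_s: 13.2
ee_pos: [0.5856, -0.0743, 0.3738]
tcp_rot: [-0.032, 0.984, 0.175, -0.007]
ft_force: [-0.4, 0.1, -5.0]
opening: 0.0174
```

```bash
python3 -c "
from h import *
for t in(28,36,44,52,60):
  p,r=pour(t,-.065,.18);print(t,end=' ');plan(p,Rt=r)
im,d=manip.grab_frame('side');cv2.imwrite('pics/s5.png',cv2.resize(im[60:260,130:400],None,fx=2.8,fy=2.8))
im,d=manip.grab_frame('top');cv2.imwrite('pics/t5.png',im)
"
```

```text
28 t 13.2 p [ 0.5856 -0.0743  0.3738] q [-0.4   0.16  1.47  0.31  1.67 -2.04] F [-0.4  0.1 -5. ] M [-0.57 -0.2  -0.01] op 0.0174
turn [-0.137  0.    -0.004] shift [ 0.01 -1.21  0.21]
36 t 13.2 p [ 0.5856 -0.0743  0.3738] q [-0.4   0.16  1.47  0.31  1.67 -2.04] F [-0.4  0.1 -5. ] M [-0.57 -0.2  -0.01] op 0.0174
turn [-0.277  0.    -0.004] shift [ 0.   -2.14 -0.17]
44 t 13.2 p [ 0.5856 -0.0743  0.3738] q [-0.4   0.16  1.47  0.31  1.67 -2.04] F [-0.4  0.1 -5. ] M [-0.57 -0.2  -0.01] op 0.0174
turn [-0.417  0.001 -0.004] shift [-0.   -3.11 -0.41]
52 t 13.2 p [ 0.5856 -0.0743  0.3738] q [-0.4   0.16  1.47  0.31  1.67 -2.04] F [-0.4  0.1 -5. ] M [-0.57 -0.2  -0.01] op 0.0174
turn [-0.556  0.001 -0.004] shift [-0.01 -4.11 -0.51]
60 t 13.2 p [ 0.5856 -0.0743  0.3738] q [-0.4   0.16  1.47  0.31  1.67 -2.04] F [-0.4  0.1 -5. ] M [-0.57 -0.2  -0.01] op 0.0174
turn [-0.696  0.001 -0.004] shift [-0.01 -5.11 -0.48]
```

View pics/s5.png

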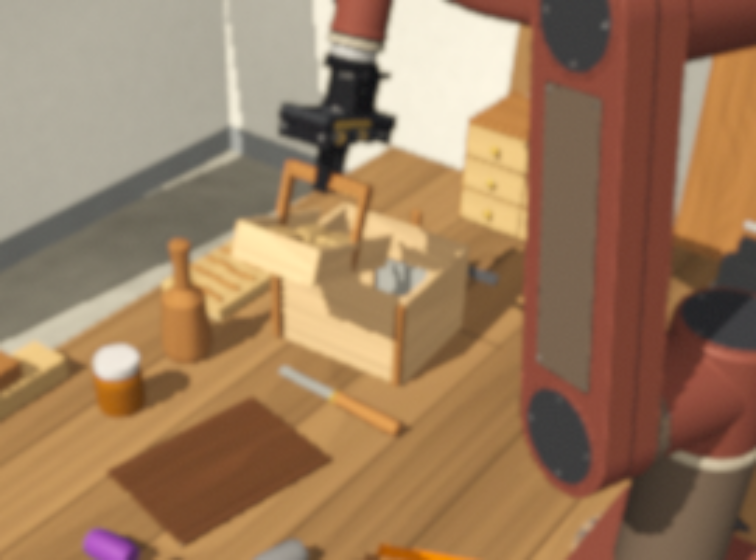

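View pics/t5.png

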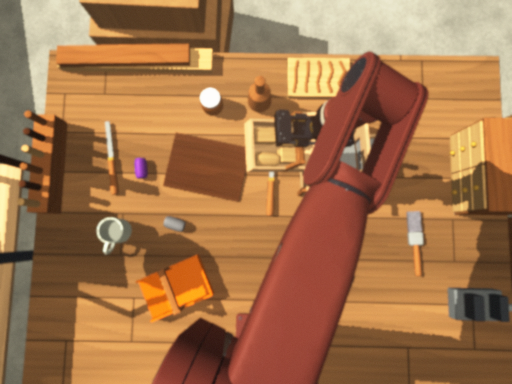

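Request:
jog_arm --pt "-0.05 0 0 0 -0.45 0.1 255" --pt "-0.1 0 0 0 -0.85 0.18 255" --pt "-0.15 0 0 0 -1.3 0.2 255" --pt "-0.2 0 0 0 -1.6 0.1 255" --pt "-0.25 0 0 0 -1.95 -0.05 255" --pt "-0.277 0 0 0 -2.14 -0.17 255" --pt "-0.277 0 0 0 -2.14 -0.17 255" --pt "-0.277 0 0 0 -2.14 -0.17 255"

```text
time_s: 14.1
ee_pos: [0.5897, -0.1246, 0.3609]
tcp_rot: [-0.032, 0.951, 0.308, -0.01]
ft_force: [-0.1, 0.5, -5.3]
opening: 0.0177
```

```bash
python3 -c "
from h import *
for t in(44,52,60):
  p,r=pour(t,-.065,.18);print(t,end=' ');plan(p,Rt=r)
im,d=manip.grab_frame('side');cv2.imwrite('pics/s6.png',cv2.resize(im[60:260,130:400],None,fx=2.8,fy=2.8))
"
```

```text
44 t 14.1 p [ 0.5897 -0.1246  0.3609] q [-0.56  0.3   1.4   0.51  1.81 -2.17] F [-0.1  0.5 -5.3] M [-0.96 -0.24 -0.01] op 0.0177
turn [-0.142  0.002 -0.001] shift [ 0.03 -0.95 -0.47]
52 t 14.1 p [ 0.5897 -0.1246  0.3609] q [-0.56  0.3   1.4   0.51  1.81 -2.17] F [-0.1  0.5 -5.3] M [-0.96 -0.24 -0.01] op 0.0177
turn [-0.282  0.002 -0.001] shift [ 0.03 -1.88 -0.84]
60 t 14.1 p [ 0.5897 -0.1246  0.3609] q [-0.56  0.3   1.4   0.51  1.81 -2.17] F [-0.1  0.5 -5.3] M [-0.96 -0.24 -0.01] op 0.0177
turn [-0.422  0.002 -0.001] shift [ 0.03 -2.85 -1.08]
```

View pics/s6.png

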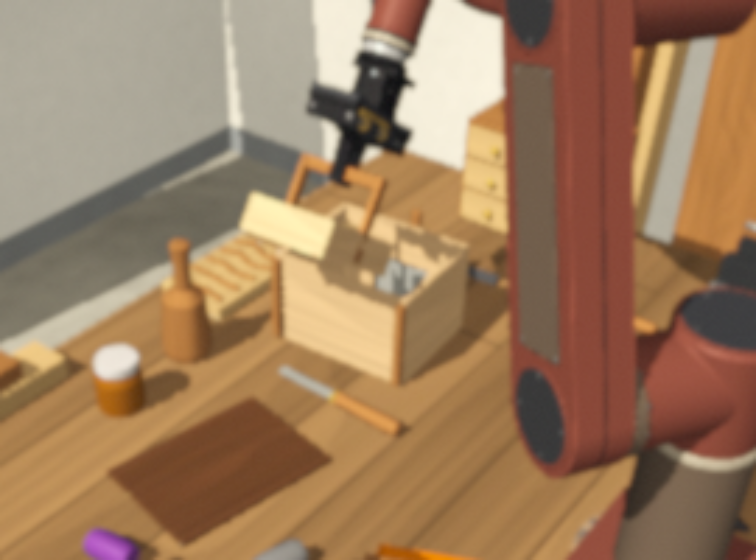

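Request:
jog_arm --pt "-0.035 0 0 0 -0.24 -0.13 255" --pt "-0.07 0 0 0 -0.48 -0.25 255" --pt "-0.105 0 0 0 -0.7 -0.37 255" --pt "-0.14 0 0 0.02 -0.94 -0.47 255" --pt "-0.175 0 0 0.02 -1.16 -0.58 255" --pt "-0.175 0 0 0.02 -1.16 -0.58 255" --pt "-0.175 0 0 0.02 -1.16 -0.58 255" --pt "-0.175 0 0 0.02 -1.16 -0.58 255"

```text
time_s: 14.95
ee_pos: [0.5913, -0.1568, 0.3558]
tcp_rot: [-0.031, 0.92, 0.39, -0.013]
ft_force: [-0.7, 0.4, -3.6]
opening: 0.018
```

```bash
python3 -c "
from h import *
for t in(52,60,68):
  p,r=pour(t,-.065,.18);print(t,end=' ');plan(p,Rt=r)
im,d=manip.grab_frame('side');cv2.imwrite('pics/s7.png',cv2.resize(im[60:260,130:400],None,fx=2.8,fy=2.8))
"
```

```text
52 t 14.95 p [ 0.5913 -0.1568  0.3558] q [-0.64  0.41  1.33  0.62  1.92 -2.22] F [-0.7  0.4 -3.6] M [-0.9  -0.23 -0.03] op 0.018
turn [-0.106  0.002 -0.001] shift [ 0.01 -0.65 -0.37]
60 t 14.95 p [ 0.5913 -0.1568  0.3558] q [-0.64  0.41  1.33  0.62  1.92 -2.22] F [-0.7  0.4 -3.6] M [-0.9  -0.23 -0.03] op 0.018
turn [-0.246  0.003 -0.001] shift [ 0.   -1.57 -0.78]
68 t 14.95 p [ 0.5913 -0.1568  0.3558] q [-0.64  0.41  1.33  0.62  1.92 -2.22] F [-0.7  0.4 -3.6] M [-0.9  -0.23 -0.03] op 0.018
turn [-0.385  0.003 -0.001] shift [ 0.   -2.53 -1.05]
```

View pics/s7.png

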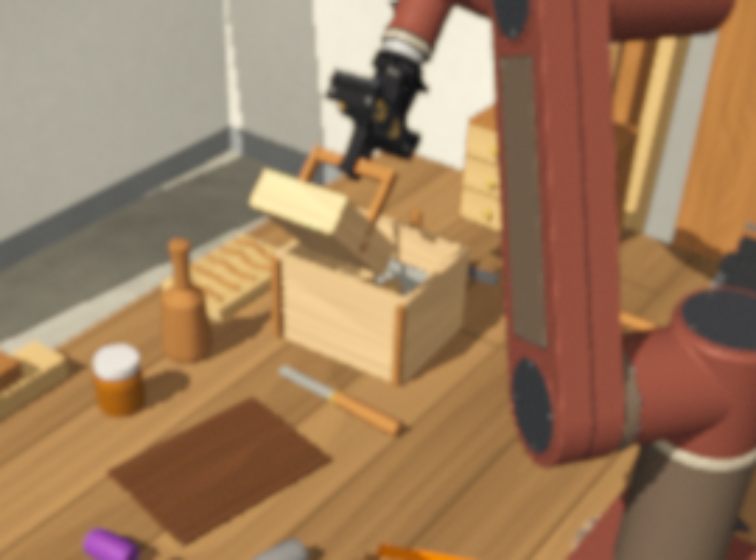

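Request:
jog_arm --pt "-0.02 0 0 0 -0.12 -0.07 255" --pt "-0.04 0 0 0 -0.25 -0.14 255" --pt "-0.06 0 0 0 -0.37 -0.21 255" --pt "-0.08 0 0 0 -0.5 -0.28 255" --pt "-0.106 0 0 0 -0.65 -0.37 255" --pt "-0.106 0 0 0 -0.65 -0.37 255" --pt "-0.106 0 0 0 -0.65 -0.37 255" --pt "-0.106 0 0 0 -0.65 -0.37 255"

```text
time_s: 15.8
ee_pos: [0.5924, -0.1748, 0.3503]
tcp_rot: [-0.03, 0.898, 0.438, -0.015]
ft_force: [0.2, -0.1, -3.1]
opening: 0.0178
```

```bash
python3 -c "
from h import *
for t in(60,68):
  p,r=pour(t,-.065,.18);print(t,end=' ');plan(p,Rt=r)
im,d=manip.grab_frame('wrist');cv2.imwrite('pics/w8.png',im)
"
```

```text
60 t 15.8 p [ 0.5924 -0.1748  0.3503] q [-0.68  0.48  1.29  0.68  1.99 -2.24] F [ 0.2 -0.1 -3.1] M [-0.99 -0.22  0.03] op 0.0178
turn [-0.139  0.002 -0.001] shift [-0.   -0.86 -0.51]
68 t 15.8 p [ 0.5924 -0.1748  0.3503] q [-0.68  0.48  1.29  0.68  1.99 -2.24] F [ 0.2 -0.1 -3.1] M [-0.99 -0.22  0.03] op 0.0178
turn [-0.279  0.003 -0.001] shift [-0.   -1.79 -0.88]
```

View pics/w8.png

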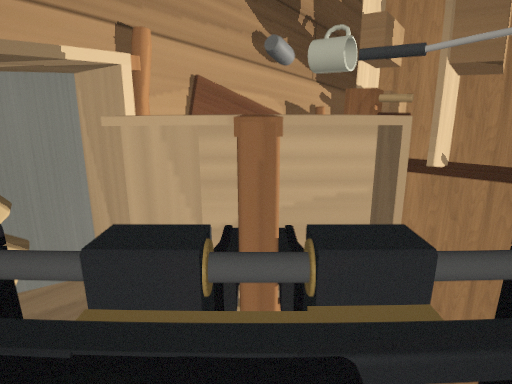

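Request:
jog_arm --pt "-0.03 0 0 0 -0.2 -0.12 255" --pt "-0.06 0 0 0 -0.4 -0.24 255" --pt "-0.1 0 0 0 -0.6 -0.37 255" --pt "-0.139 0 0 0 -0.86 -0.51 255" --pt "-0.139 0 0 0 -0.86 -0.51 255" --pt "-0.139 0 0 0 -0.86 -0.51 255" --pt "-0.139 0 0 0 -0.86 -0.51 255" --pt "-0.139 0 0 0 -0.86 -0.51 255"

```text
time_s: 16.65
ee_pos: [0.594, -0.1978, 0.3416]
tcp_rot: [-0.029, 0.866, 0.499, -0.017]
ft_force: [-0.2, -0.3, -2.7]
opening: 0.0178
```

```bash
python3 -c "
from h import *
p,r=pour(20,-.075,.21);plan(p,Rt=r)
im,d=manip.grab_frame('side');cv2.imwrite('pics/s9.png',cv2.resize(im[60:260,130:400],None,fx=2.8,fy=2.8))
"
```

```text
t 16.65 p [ 0.594  -0.1978  0.3416] q [-0.72  0.57  1.23  0.77  2.07 -2.25] F [-0.2 -0.3 -2.7] M [-1.03 -0.25 -0.  ] op 0.0178
turn [ 0.697  0.002 -0.001] shift [0.01 4.12 3.71]
```

View pics/s9.png

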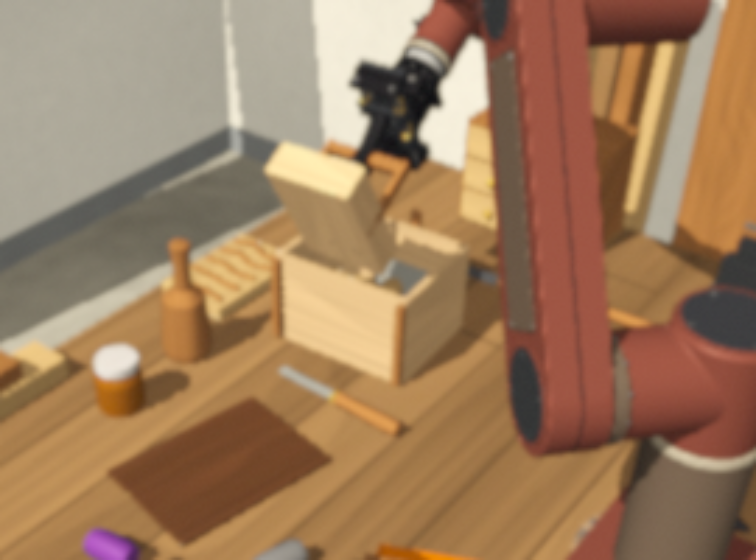

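```bash
python3 -c "
from h import *
for t,z in((52,.19),(44,.20),(36,.205),(28,.21),(20,.22)):
  p,r=pour(t,-.07,z);plan(p,Rt=r)
"|grep turn
```

```text
turn [ 0.139  0.002 -0.   ] shift [0.   1.22 0.59]
turn [ 0.278  0.002 -0.001] shift [0.01 2.26 1.11]
turn [ 0.418  0.002 -0.001] shift [0.01 3.02 1.81]
turn [ 0.558  0.002 -0.001] shift [0.01 3.67 2.6 ]
turn [ 0.697  0.002 -0.001] shift [0.01 4.36 3.34]
```

Request:
jog_arm --pt "0.07 0 0 0 0.6 0.3 255" --pt "0.139 0 0 0 1.22 0.59 255" --pt "0.21 0 0 0 1.75 0.85 255" --pt "0.278 0 0 0 2.26 1.11 255" --pt "0.35 0 0 0 2.65 1.45 255" --pt "0.418 0 0 0 3.02 1.81 255" --pt "0.558 0 0 0 3.67 2.6 255" --pt "0.697 0 0 0 4.36 3.34 255"

```text
time_s: 17.5
ee_pos: [0.585, -0.0712, 0.3941]
tcp_rot: [-0.033, 0.985, 0.172, -0.005]
ft_force: [-0.4, 0.2, -2.7]
opening: 0.0177
```

```bash
python3 -c "
from h import *
plan([.586,-.03,.40],94)
im,d=manip.grab_frame('top');cv2.imwrite('pics/t10.png',im)
im,d=manip.grab_frame('wrist');cv2.imwrite('pics/w10.png',im)
"
```

```text
t 17.5 p [ 0.585  -0.0712  0.3941] q [-0.4   0.15  1.45  0.31  1.7  -2.02] F [-0.4  0.2 -2.7] M [-0.24 -0.12  0.01] op 0.0177
turn [ 0.345  0.001 -0.004] shift [-0.15  1.62  0.34]
```

View pics/t10.png

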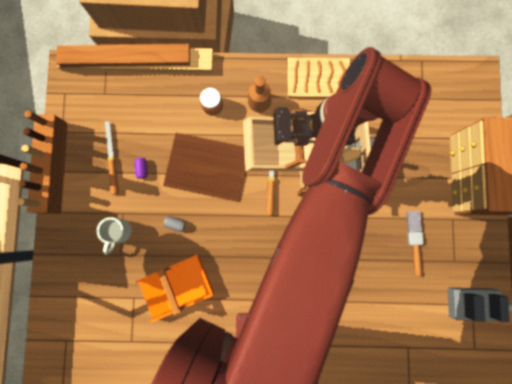

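View pics/w10.png

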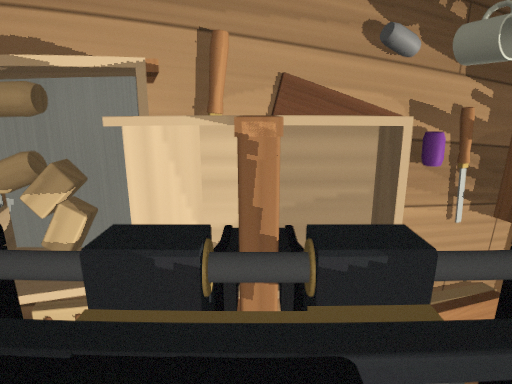

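```bash
cat > bd.py <<'E'
from h import *
import sys
n,f=sys.argv[1],sys.argv[2]
im=cv2.imread(f);T=pose(n)
hsv=cv2.cvtColor(im,cv2.COLOR_BGR2HSV)
x0,y0,x1,y1=map(int,sys.argv[3:7]);g=im[...,2].astype(int)
m=np.zeros(g.shape,np.uint8);sub=g[y0:y1,x0:x1]
t,_=cv2.threshold(sub.astype(np.uint8),0,255,cv2.THRESH_OTSU);print('thr',t)
m[y0:y1,x0:x1]=(sub<t)*255
m=cv2.morphologyEx(m,cv2.MORPH_OPEN,np.ones((5,5),np.uint8))
c=max(cv2.findContours(m,cv2.RETR_EXTERNAL,cv2.CHAIN_APPROX_NONE)[0],key=cv2.contourArea)
p=onplane(n,c.reshape(-1,2),.008,T)[:,:2].astype(np.float32)
r=cv2.minAreaRect(p);print(r)
# robust side fit: rotate to rect frame, median of points per side
a=np.radians(-101.3);ux=np.array([np.cos(a),np.sin(a)]);uy=np.array([-ux[1],ux[0]])
ctr=np.array([.559,.204]);q=(p-ctr)@np.c_[ux,uy]
for k,h in((0,.125),(1,.09)):
  for s in(1,-1):
    w=(abs(q[:,1-k])<(.07 if k==0 else .105))&(abs(q[:,k]-s*h)<.012)
    l=cv2.fitLine(q[w].astype(np.float32),cv2.DIST_HUBER,0,.01,.01).ravel()
    sl=l[1-k and 0 or 0]
    ang=np.degrees(np.arctan2(l[k],l[1-k]));ang=(ang+90)%180-90
    print('xy'[k],s,w.sum(),'pos',np.median(q[w][:,k]).round(4),'line0',(l[2+k]-l[2+1-k]*l[k]/l[1-k]).round(4),'ang',ang.round(2))
cv2.drawContours(im,[c],-1,(0,255,0),1);cv2.imwrite(f.replace('.png','_m.png'),cv2.resize(im[y0:y1,x0:x1],None,fx=5,fy=5,interpolation=0))
E
python3 bd.py top pics/t10.png 155 122 252 208
```

```text
thr 174.0
((0.5612465739250183, 0.20424634218215942), (0.25845444202423096, 0.18291926383972168), 78.65691375732422)
x 1 31 pos 0.1261 line0 0.125 ang -2.37
x -1 42 pos -0.1275 line0 -0.1275 ang -0.59
y 1 63 pos 0.089 line0 0.0891 ang 0.22
y -1 64 pos -0.0876 line0 -0.0876 ang 0.07
```

View pics/t10_m.png

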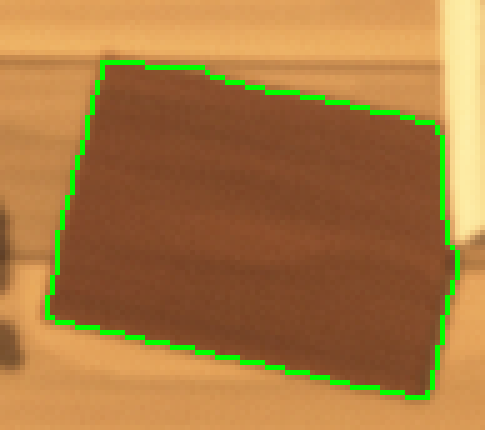

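Request:
jog_arm --pt "0.06 0 0 0 0.2 0.05 255" --pt "0.12 0 0 0 0.5 0.1 255" --pt "0.18 0 0 -0.05 0.8 0.2 255" --pt "0.24 0 0 -0.1 1.1 0.3 255" --pt "0.3 0 0 -0.15 1.4 0.34 255" --pt "0.345 0 0 -0.15 1.62 0.34 255" --pt "0.345 0 0 -0.15 1.62 0.34 255" --pt "0.345 0 0 -0.15 1.62 0.34 255"

```text
time_s: 18.4
ee_pos: [0.5861, -0.0302, 0.3994]
tcp_rot: [-0.034, 0.999, 0.004, -0.001]
ft_force: [0.2, -0.2, -2.7]
opening: 0.0176
```

```bash
python3 -c "
from h import *
plan([.5608,.2062,.30],79.0)
"
```

```text
t 18.4 p [ 0.5861 -0.0302  0.3994] q [-0.19  0.08  1.48  0.01  1.58 -1.83] F [ 0.2 -0.2 -2.7] M [ 0.08 -0.16 -0.03] op 0.0176
turn [ 0.007 -0.002  0.26 ] shift [0.37 9.47 4.04]
```

Request:
jog_arm --pt "0 0 0.02 0.03 0.5 0 255" --pt "0 0 0.05 0.07 1.5 0 255" --pt "0.002 0 0.09 0.12 3.0 0.2 255" --pt "0.004 0 0.13 0.18 4.6 0.7 255" --pt "0.006 0 0.17 0.24 6.2 1.4 255" --pt "0.007 0 0.21 0.3 7.6 2.2 255" --pt "0.007 0 0.24 0.34 8.8 3.0 255" --pt "0.007 -0.002 0.26 0.37 9.47 3.6 255"

```text
time_s: 19.2
ee_pos: [0.5603, 0.2071, 0.3088]
tcp_rot: [0.097, 0.995, -0.0, -0.001]
ft_force: [1.9, -0.3, -3.1]
opening: 0.0178
```

Request:
jog_arm --pt "0 0 0 0 0 0.4 255" --pt "0 0 0 0 0 0.8 255" --pt "0 0 0 0 0 1.2 255" --pt "0 0 0 0 0 1.6 255" --pt "0 0 0 0 0 2.0 255" --pt "0 0 0 0 0 2.3 255" --pt "0 0 0 0 0 2.4 255" --pt "0 0 0 0 0 2.4 255"

```text
time_s: 20.0
ee_pos: [0.5611, 0.2054, 0.2503]
tcp_rot: [0.096, 0.995, -0.001, 0.0]
ft_force: [0.1, -0.9, -3.1]
opening: 0.0183
```

```bash
python3 -c "
from h import *
plan([.5608,.2062,.179],79.0)
im,d=manip.grab_frame('top');cv2.imwrite('pics/t11.png',cv2.resize(im[100:240,140:300],None,fx=4,fy=4))
T=pose('wrist')
im,d=manip.grab_frame('wrist');cv2.imwrite('pics/w11.png',im);np.savez('w11.npz',im=im,d=d,T=T)
"
```

```text
t 20.0 p [0.5611 0.2054 0.2503] q [ 0.22  0.19  1.64 -0.    1.31 -1.16] F [ 0.1 -0.9 -3.1] M [ 0.1  -0.19 -0.05] op 0.0183
turn [-0.002  0.001 -0.001] shift [0.02 0.04 2.85]
```

View pics/t11.png

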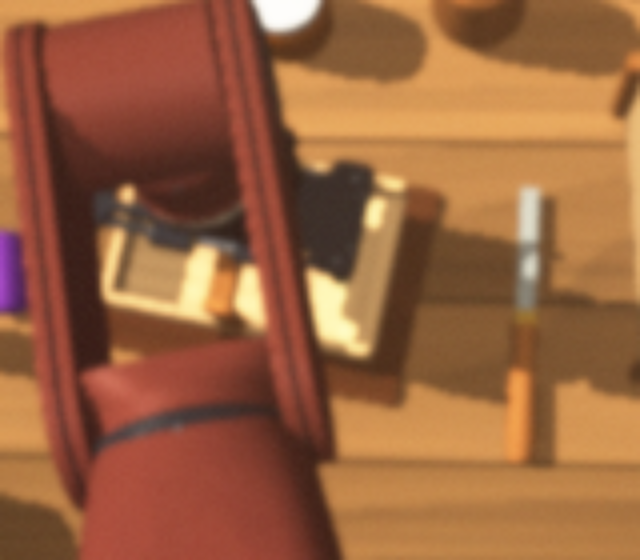

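View pics/w11.png

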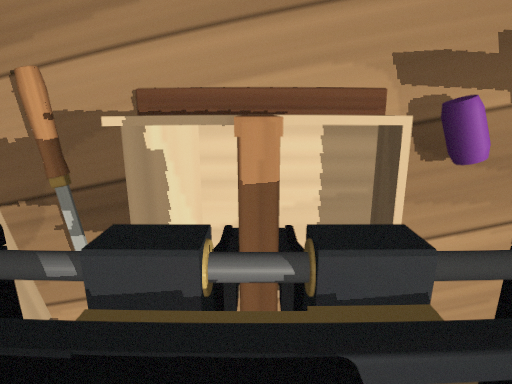

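Request:
jog_arm --pt "0 0 0 0.02 0.04 0.5 255" --pt "0 0 0 0.02 0.04 1.0 255" --pt "0 0 0 0.02 0.04 1.5 255" --pt "0 0 0 0.02 0.04 1.9 255" --pt "0 0 0 0.02 0.04 2.2 255" --pt "0 0 0 0.02 0.04 2.4 255" --pt "0 0 0 0.02 0.04 2.5 255" --pt "0 0 0 0.02 0.04 2.55 255"

```text
time_s: 20.9
ee_pos: [0.5612, 0.2064, 0.1869]
tcp_rot: [0.096, 0.995, -0.001, 0.001]
ft_force: [-0.6, 0.7, -2.9]
opening: 0.0176
```

```bash
python3 -c "
from h import *
plan([.5608,.2062,.179],79.0)
T=pose('wrist');im,d=manip.grab_frame('wrist');cv2.imwrite('pics/w12.png',im);np.savez('w12.npz',im=im,d=d,T=T)
"
```

```text
t 20.9 p [0.5612 0.2064 0.1869] q [ 0.22  0.25  1.7  -0.    1.19 -1.16] F [-0.6  0.7 -2.9] M [ 0.07 -0.2   0.03] op 0.0176
turn [-0.002  0.002 -0.001] shift [ 0.01 -0.01  0.32]
```

View pics/w12.png

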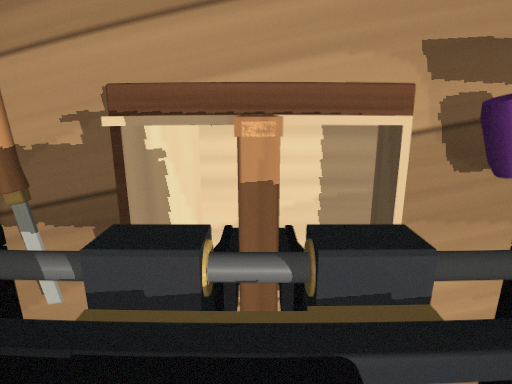

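```bash
python3 -c "
from h import *
a=np.load('w12.npz');T=a['T']
q=onplane('wrist',[(108.5,84),(413.5,84)],.008,T)[:,:2]
an=np.radians(-101);ux=np.array([np.cos(an),np.sin(an)]);uy=np.array([-ux[1],ux[0]])
print(q,np.linalg.norm(q[1]-q[0]));t=np.array([.5612,.2064]);print('rel TCP along x,y',(q-t)@ux,(q-t)@uy)
q=onplane('wrist',[(235,118),(282,118)],.154-.008-.0+.002,T)[:,:2];print('handle end',(q-t)@ux,(q-t)@uy)
q=onplane('wrist',[(103,122),(409,122)],.066,T)[:,:2];print('rim',(q-t)@ux,(q-t)@uy)
"
```

```text
[[0.44881444 0.10672374]
 [0.49572916 0.34650513]] 0.24432785530131446
rel TCP along x,y [ 0.1192891  -0.12503857] [-0.09130159 -0.09100128]
handle end [ 0.00827638 -0.01016556] [-0.06647454 -0.06644818]
rim [ 0.09966815 -0.09801911] [-0.0630842  -0.06276174]
```

Request:
jog_arm --pt "0 0 0 0 0.04 0.06 255" --pt "0 0 0 0 0.05 0.12 255" --pt "0 0 0 0 0.05 0.18 255" --pt "0 0 0 0 0.05 0.23 255" --pt "0 0 0 0 0.05 0.27 255" --pt "0 0 0 0 0.05 0.3 255" --pt "0 0 0 0 0.05 0.32 255" --pt "0 0 0 0 0.05 0.34 255"

```text
time_s: 21.75
ee_pos: [0.5616, 0.2075, 0.1791]
tcp_rot: [0.096, 0.995, -0.001, 0.001]
ft_force: [-2.1, -2.5, 2.4]
opening: 0.0175
```

```bash
python3 -c "
from h import *
plan([.5608,.2062,.179],79.0)"
```

```text
t 21.75 p [0.5616 0.2075 0.1791] q [ 0.22  0.26  1.7  -0.    1.18 -1.15] F [-2.1 -2.5  2.4] M [-0.07  0.1   0.06] op 0.0175
turn [-0.002  0.002 -0.001] shift [ 0.02 -0.06  0.  ]
```

Tray is down (force +2.4 N). Release and rise.

Request:
jog_arm --pt "0 0 0 0 0 0 200" --pt "0 0 0 0 0 0 150" --pt "0 0 0 0 0 0 100" --pt "0 0 0 0 0 0 50" --pt "0 0 0 0 0 0 0" --pt "0 0 0 0 0 0 0" --pt "0 0 0 0 0 0 0" --pt "0 0 0 0 0 0 0"

```text
time_s: 22.55
ee_pos: [0.5613, 0.2077, 0.1785]
tcp_rot: [0.096, 0.995, -0.001, 0.001]
ft_force: [-0.2, 0.1, -0.7]
opening: 0.0668
```

Request:
jog_arm --pt "0 0 0 0 0 -0.3 0" --pt "0 0 0 0 0 -0.8 0" --pt "0 0 0 0 0 -1.6 0" --pt "0 0 0 0 0 -2.6 0" --pt "0 0 0 0 0 -3.6 0" --pt "0 0 0 0 0 -4.6 0" --pt "0 0 0 0 0 -5.6 0" --pt "0 0 0 0 0 -6.0 0"

```text
time_s: 23.35
ee_pos: [0.5622, 0.2083, 0.3331]
tcp_rot: [0.096, 0.995, 0.0, 0.004]
ft_force: [0.8, 0.5, -0.1]
opening: 0.0872
```

Request:
jog_arm --pt "0 0 0 -1.5 -1.5 0 0" --pt "0 0 0 -3 -3 0 0" --pt "0 0 0 -4 -4.5 0 0" --pt "0 0 0 -4 -6.0 0 0" --pt "0 0 0 -4 -7.5 0 0" --pt "0 0 0 -4 -9 0 0" --pt "0 0 0 -4 -10.5 0 0" --pt "0 0 0 -4 -12 0 0"

```text
time_s: 24.15
ee_pos: [0.6012, -0.107, 0.3291]
tcp_rot: [0.096, 0.995, -0.001, 0.001]
ft_force: [0.2, -0.3, 0.0]
opening: 0.0872
```

```bash
python3 -c "
from h import *
plan([.5608,.2062,.179],79.0)
im,d=manip.grab_frame('top');cv2.imwrite('pics/t13.png',im);cv2.imwrite('pics/t13z.png',cv2.resize(im[120:210,150:260],None,fx=7,fy=7,interpolation=cv2.INTER_CUBIC))
T=pose('top');np.savez('t13.npz',im=im,d=d,T=T)
im,d=manip.grab_frame('side');cv2.imwrite('pics/s13.png',im)
"
```

```text
t 24.15 p [ 0.6012 -0.107   0.3291] q [-0.3   0.16  1.52 -0.    1.45 -1.68] F [ 0.2 -0.3  0. ] M [ 0.04 -0.17  0.02] op 0.0872
turn [-0.002  0.001 -0.001] shift [ 3.99 12.    5.98]
```

View pics/t13.png

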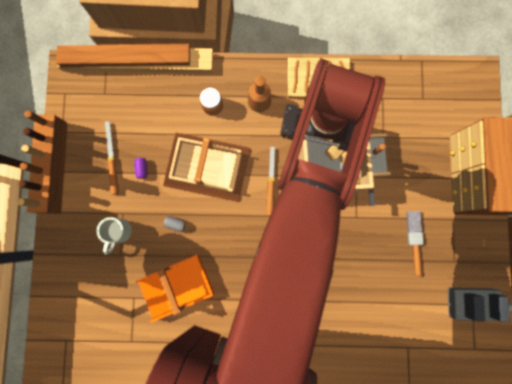

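View pics/t13z.png

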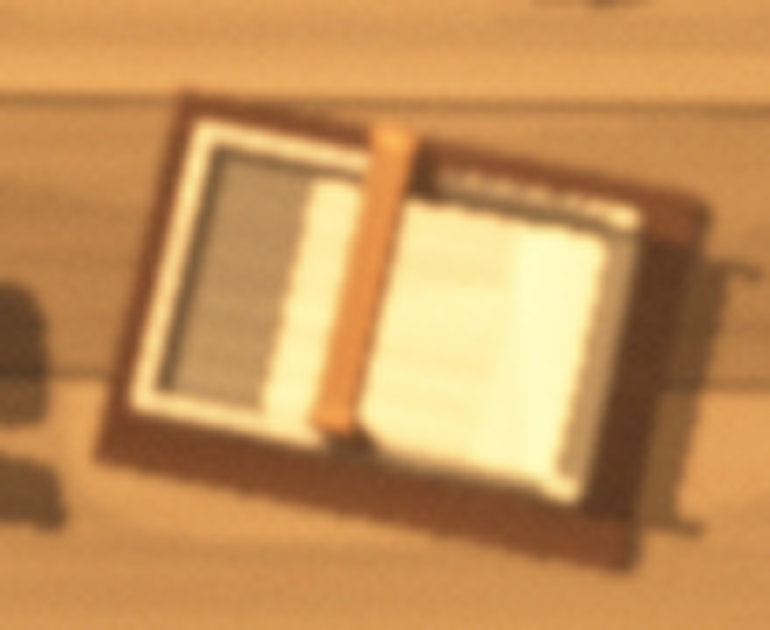

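View pics/s13.png

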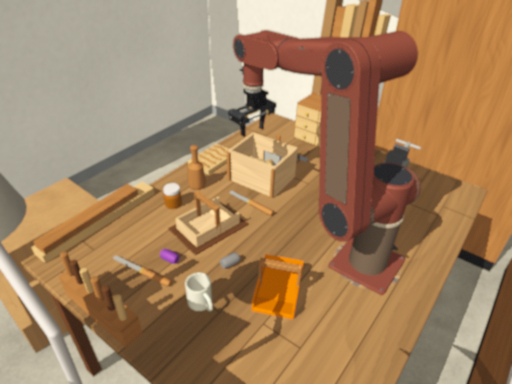

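```bash
python3 - <<'E'
from h import *
a=np.load('t13.npz');T=a['T']
def go(name,c,z):
    p=np.array(c,float)/7+(150,120)-0.4; q=onplane('top',p,z,T)[:,:2]; print(name,'mean',q.mean(0).round(4))
    d=np.diff(np.vstack([q,q[:1]]),axis=0);print('  len',np.linalg.norm(d,axis=1).round(4),'ang',np.degrees(np.arctan2(d[:,1],d[:,0])).round(2))
go('board',[(184,92),(710,205),(632,575),(95,460)],.008)
go('trayrim',[(197,121),(641,212),(579,501),(131,409)],.058)
P=cloud('top',a['d'],T);z=P[...,2];m=np.zeros(z.shape,bool);m[128:205,162:250]=1
q=P[m&(z>.12)&(z<.15)][:,:2].astype(np.float32);print('handle',cv2.minAreaRect(q))
q=P[m&(z>.04)&(z<.065)][:,:2].astype(np.float32);print('rim',cv2.minAreaRect(q))
E
```

```text
board mean [0.5587 0.2041]
  len [0.2507 0.1752 0.252  0.1763] ang [-101.38  169.34   78.88  -11.11]
trayrim mean [0.5602 0.2064]
  len [0.203  0.1321 0.2025 0.1326] ang [-100.81  169.29   79.33  -10.47]
handle ((0.5612499117851257, 0.20651698112487793), (0.02013777196407318, 0.13065284490585327), 79.60546875)
rim ((0.5616210103034973, 0.20757023990154266), (0.20036005973815918, 0.13108573853969574), 78.94422149658203)
```

Request:
jog_arm --pt "0 0 0 0.5 -1.2 -0.8 0" --pt "0 0 0 1.0 -2.5 -1.6 0" --pt "0 0 0 1.0 -3.5 -2.2 0" --pt "0 0 0 1.0 -4.5 -2.8 0" --pt "0 0 0 1.0 -5.5 -2.8 0" --pt "0 0 0 1.0 -6 -2.8 0" --pt "0 0 0 1.0 -6 -2.8 0" --pt "0 0 0 1.0 -6 -2.8 0"

```text
time_s: 25.05
ee_pos: [0.5485, -0.247, 0.3986]
tcp_rot: [0.096, 0.995, -0.0, 0.0]
ft_force: [0.6, 0.4, -1.3]
opening: 0.0872
```

```bash
python3 -c "
from h import *
plan([.5608,.2062,.179],79.0)
im,d=manip.grab_frame('wrist');cv2.imwrite('pics/w14.png',im)
"
```

```text
t 25.05 p [ 0.5485 -0.247   0.3986] q [-0.55  0.12  1.45 -0.    1.58 -1.93] F [ 0.6  0.4 -1.3] M [ 0.12 -0.14 -0.02] op 0.0872
turn [-0.001  0.    -0.001] shift [ 2.99 17.89  8.77]
```

View pics/w14.png

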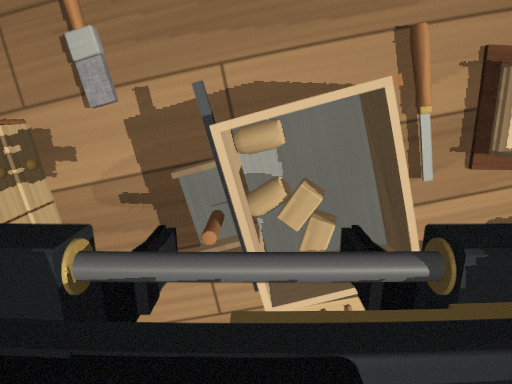

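```bash
python3 -c "
from cell import manip
print(manip.finish_job())"
```

```text
the job is handed in; nothing more can be done
None
```

The job is done and handed in after about 25 s of the 72 s allowed.

- **Gate:** I slid it about 44 mm until the force rose to about 16 N at the stop. The wrist view then showed the post centred between the sides of the chute.
- **Blanks:** I carried the tray by its handle and tipped it over the hopper in steps, to 60°. The last wrist picture shows both blocks and both barrels inside, and the weight on the wrist fell from about 5.3 N to 2.7 N, which fits an empty tray.
- **Tray:** I set it down with only a few newtons of contact, released it and backed the arm clear. In the last top view it stands upright about 2 mm from the board's centre, and its yaw is within about half a degree of the board's.
- **Disagreement:** Before the set-down, the wrist and top views disagreed by about 2 mm on the board's centre along its length. I split the difference, so the final offset is uncertain by about that much.
- **Other things on the bench:** nothing else was handled, and the last top and side views show no visible change to the bystanders or look-alikes.

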